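# Set the hole saws over in reverse for the back of the panel

### The arm

A 6-joint arm with a two-finger parallel gripper is mounted at the origin on a cart in front of the work surface, level with it; the furniture and walls round the work are solid. World frame = base frame: x ahead of the robot, y to its left, z up, the work surface at z = 0. Lengths are in mm, angles in rad, forces in N, time in s.
With the tool pointing down it reaches from about 275 to 750 mm from the base axis. Payload 10.2 kg.
Tool frame: the origin (TCP) lies at the centre of the arm's flange, where the gripper is bolted on; the fingertips stand 173 mm ahead of it and the grasp point (between the pads) lies 155 mm ahead of it; z points along the fingers, y is the line along which they close (so a half turn about z gives the same grasp; the last joint's range is limited). The gripper opens to 85 mm and grips with 20 to 120 N. Pads are 22 mm wide; open, the fingers measure 114 mm over their backs; the gripper's body (76 mm by 85 mm) begins 54 mm behind the grasp point. The pads swing forward as they close: fully open they stand 13 mm farther back than shut.
Start: joints at [0.889, 0.313, 1.498, -0, 1.331, -0.223], TCP at [232.522, 470.708, 404.694] pointing down, gripper open.
Joint ranges: [-2.94, 2.94], [-0.97, 2.17], [0.19, 2.56], [-1.23, 4.37], [0.02, 3.11], [-2.88, 2.88]. Speed limits (rad/s): [2.39, 2.39, 3.01, 3.14, 3.14, 3.14].

### API

Orientations are given as a unit quaternion [w, x, y, z].
In Python, from rig import status, capture, camera_info, ticket gives the robot as it stands.
- The arm moves only by the shell command python3 -m crank 'ROWS' [FORCE]. ROWS is JSON, a list of rows, each a list of 7 numbers: the shift along the tool's x, y, z as a fraction of full scale, then the turn, a rotation vector about the tool's x, y, z as a fraction of full scale, then the closure, from 0 (fully open) to 1 (shut). A call has 1 to 12 rows; each row is the pose to reach, as a shift and turn from the pose commanded when the call began, along the tool's axes at that moment; what a row does not reach only later rows make up. Full scale, the value 1, is 0.1 m for a shift and 45 degrees for a turn. A row lasts 1/10 s, in which the tool goes at most 50 mm and 8.59 degrees, less where a joint would pass 70% of its speed; a pose out of reach is approached as far as the arm can. A call with a number of a shift or a turn outside -1 to 1 is refused whole. A call with a gripper value outside its range is refused whole. The fingers move at their own pace and stop on an object; FORCE is the grip in N (left out, the last holds). Time passes only in rows, so rows that repeat a pose let the fingers close. It gives the time, the measured TCP pose, the force, the opening and the grip force at its end, in the units of the state.
- status.sense(): the state, without advancing time (a new reading comes with each control period).
- capture(name): name is "scene" or "top"; returns (picture, depth): 400x640x3 uint8, red, green, blue; 400x640 float32, mm along the optical axis (not along the pixel's ray), 0 where there is no reading.
- camera_info(name): a dict with "K" (3x3 intrinsics, pixels), "D" ([k1, k2, p1, p2, k3] as OpenCV has them; the pictures are not rectified), "camera_from_world" (4x4, takes a point from world to camera coordinates). Camera axes: x right, y up, looking along -z (the intrinsics and any distortion apply to the point x, -y, -z); pixel columns grow to the right and rows downward; lengths in mm; the calibration is good to about 2 mm. A picture is of the moment at which its call begins. camera_info takes no time and is no camera call.
- ticket.finish_job(): hands the job in; it is judged then, once.
The state is a dict: "time_s": time; "joints": joint angles; "dq": joint speeds; "tau": joint torques, N m; "eef_pos": TCP position; "ee_rot": TCP orientation; "force": force on the tool from outside, world axes, zero at the start; "wrist_torque": the same for the moment, N m; "grip_width": opening from 0.0 (shut) to 1.0 (fully open); "grip_force": force on a finger pad.
Only numpy, scipy, OpenCV 4.12 (cv2) and the standard library are available. Lean on these libraries where they do the work, as an engineer would, in place of code of your own. Each camera call takes 0.05 s, during which the arm holds its last target. There are 200 camera calls.

### The job

The four hole saws stand on their rack in the order of the holes along the panel; the panel has now been turned end for end to finish the cuts from its back, so the row has to run the other way. Move the saws straight over to the empty rack in reverse order (the one at the left end goes to the right-hand peg, its neighbour to the peg next to that, and so on), without setting any down on the table or on a wrong peg. Each must end upright, mouth down, right down over its own peg.

Things in the scene. Friction and masses are not known exactly. Their poses are not given: they have to be found in the camera images.
- hole_saw_60: Hole saw: grey steel cup, mouth down, closed back plate on top, 60 mm outside diameter, 48 mm high, bore 55 mm and 43 mm deep. Stands over one of the four pegs of the full rack, in any place of the row. Origin: on the axis at the toothed mouth, z up to the back plate. Loose, about 160 g (up to a third more or less).
- hole_saw_51: Hole saw: grey steel cup, mouth down, closed back plate on top, 51 mm outside diameter, 48 mm high, bore 46 mm and 43 mm deep. Stands over one of the four pegs of the full rack, in any place of the row. Origin: on the axis at the toothed mouth, z up to the back plate. Loose, about 130 g (up to a third more or less).
- hole_saw_40: Hole saw: grey steel cup, mouth down, closed back plate on top, 40 mm outside diameter, 48 mm high, bore 35 mm and 43 mm deep. Stands over one of the four pegs of the full rack, in any place of the row. Origin: on the axis at the toothed mouth, z up to the back plate. Loose, about 90 g (up to a third more or less).
- hole_saw_32: Hole saw: grey steel cup, mouth down, closed back plate on top, 32 mm outside diameter, 48 mm high, bore 27 mm and 43 mm deep. Stands over one of the four pegs of the full rack, in any place of the row. Origin: on the axis at the toothed mouth, z up to the back plate. Loose, about 70 g (up to a third more or less).
- full_rack: Rack the saws stand on at the start: brown wooden board 72 x 326 x 18 mm (length along its y) flat on the table, four pegs 10 mm across and 32 mm high along its middle at y = +0.123, +0.041, -0.041, -0.123 m. Origin: centre of its underside; +y is its left end seen from the robot, +x away from it, z up. Fixed; yaw within 0.12 rad; either the nearer or the farther of the two.
- empty_rack: Rack that is empty at the start: pale plywood board 72 x 326 x 18 mm (length along its y) flat on the table, four pegs 10 mm across and 32 mm high along its middle at y = +0.123, +0.041, -0.041, -0.123 m. Origin: centre of its underside; +y is its left end seen from the robot, +x away from it, z up. Fixed; yaw within 0.12 rad; either the nearer or the farther of the two.
- peg_1: Left-hand peg of the empty rack: a round upright beech dowel, 10 mm across, 32 mm high, tip chamfered. Origin: on the peg's axis at the rack's top face (18 mm above the table), z up. Fixed in the rack. A saw that is home has its origin at this height.
- peg_2: Second from the left peg of the empty rack: a round upright beech dowel, 10 mm across, 32 mm high, tip chamfered. Origin: on the peg's axis at the rack's top face (18 mm above the table), z up. Fixed in the rack. A saw that is home has its origin at this height.
- peg_3: Third from the left peg of the empty rack: a round upright beech dowel, 10 mm across, 32 mm high, tip chamfered. Origin: on the peg's axis at the rack's top face (18 mm above the table), z up. Fixed in the rack. A saw that is home has its origin at this height.
- peg_4: Right-hand peg of the empty rack: a round upright beech dowel, 10 mm across, 32 mm high, tip chamfered. Origin: on the peg's axis at the rack's top face (18 mm above the table), z up. Fixed in the rack. A saw that is home has its origin at this height.
There are look-alikes about, which are no part of the job. What is shaped like the hole_saw_51 but yellow is not meant.

How it is judged:
By the outcome, as a careful person would: the job done as asked, in the order asked, and still so for the second after the job is handed in, with the robot touching nothing.
It also fails if it takes over 96 s, if anything falls off the work surface, if the arm or the gripper's body presses on something with over 40 N, if the wrist force passes 120 N, or if a joint passes its speed limit or range.

## Working session

There is one attempt and no reset: what is moved stays moved. The work goes in short steps, Python scripts to look and compute and a shell command to move; the robot and the scene stay as the last step left them, time stands still between calls to the robot, and variables do not carry over. Pictures are saved under pics/ and viewed, at most 14 in all, crops included, and the job is handed in when it is done.

```bash
mkdir -p pics; ls; python3 - <<'E'
from rig import status,capture,camera_info
import cv2,numpy as np
print(status.sense())
for n in("scene","top"):
    p,d=capture(n); cv2.imwrite(f"pics/{n}0.png",p[:,:,::-1]); np.save(f"pics/{n}0.npy",d)
    print(n,camera_info(n))
E
```

```text
pics
{'time_s': 0.0, 'joints': array([ 8.88607628e-01,  3.13441317e-01,  1.49845839e+00, -3.32832669e-05,
        1.33097338e+00, -2.23403063e-01]), 'dq': array([ 4.70318630e-04,  3.30107521e-04, -6.18792265e-04,  1.32362875e-03,
        7.19203762e-05, -1.62658758e-03]), 'tau': array([-3.83520364e-04, -4.12268543e+01, -2.59742332e+01, -2.89867821e-04,
        4.15216389e-03, -2.43664749e-05]), 'eef_pos': array([232.48846662, 470.66893014, 404.13135123]), 'ee_rot': array([-2.65547842e-04,  2.27382383e-01,  9.73805341e-01, -5.82769340e-04]), 'force': array([ 0.32532412, -1.1487635 , -0.33055422]), 'wrist_torque': array([-0.10214988,  0.00618876, -0.04253557]), 'grip_force': 0.0, 'grip_width': 1.0008207778619993}
scene {'K': array([[411.28105101,   0.        , 324.3969091 ],
       [  0.        , 411.28105101, 200.73197914],
       [  0.        ,   0.        ,   1.        ]]), 'D': array([-0.04807201,  0.        ,  0.        ,  0.        ,  0.        ]), 'camera_from_world': array([[ 6.34945769e-01, -7.72424133e-01,  1.43118562e-02,
        -3.88799276e+02],
       [ 4.99520731e-01,  4.24605560e-01,  7.55108706e-01,
        -2.70786613e+02],
       [-5.89341082e-01, -4.72304009e-01,  6.55443371e-01,
        -6.71991293e+02],
       [ 0.00000000e+00,  0.00000000e+00,  0.00000000e+00,
         1.00000000e+00]])}
top {'K': array([[398.24048402,   0.        , 322.7849874 ],
       [  0.        , 398.24048402, 197.16970016],
       [  0.        ,   0.        ,   1.        ]]), 'D': array([-0.06969091,  0.        ,  0.        ,  0.        ,  0.        ]), 'camera_from_world': array([[-4.49062993e-03, -9.99907862e-01, -1.28101920e-02,
        -4.77318965e+01],
       [ 9.90987566e-01, -6.16488322e-03,  1.33811951e-01,
        -5.39370403e+02],
       [-1.33878595e-01, -1.20938410e-02,  9.90923943e-01,
        -8.48077517e+02],
       [ 0.00000000e+00,  0.00000000e+00,  0.00000000e+00,
         1.00000000e+00]])}
```

View pics/top0.png

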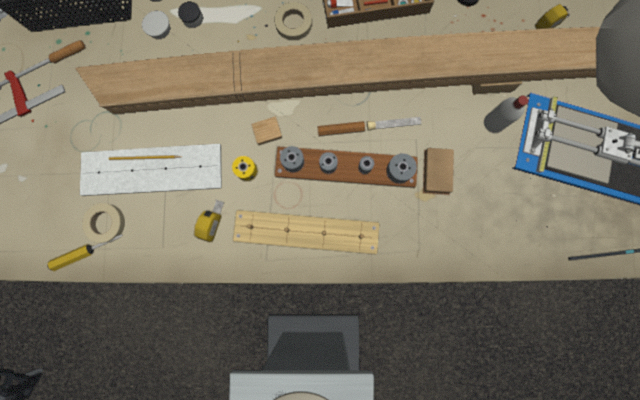

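View pics/scene0.png

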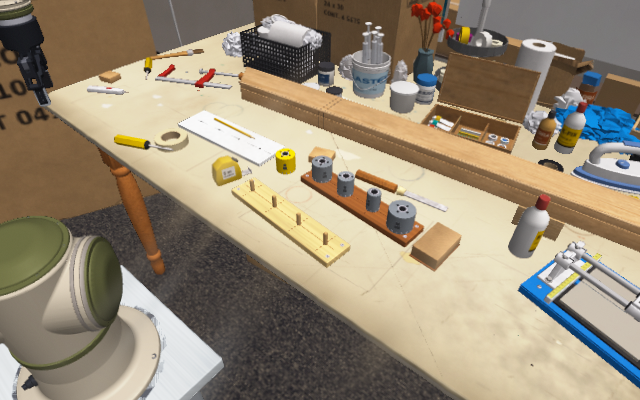

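The top view shows the full (brown) rack farther away, with saws 51, 40, 32 and 60 from left to right at about (291,157), (329,160), (366,163) and (403,167). The empty plywood rack is nearer, with pegs around (250–361, 226–236), and the yellow decoy is at (244,167). The scene view agrees, and both racks are clear of other objects.

```bash
cat > h.py <<'E'
import numpy as np,cv2
from rig import camera_info,status
def ray(n,uv,z):
    c=camera_info(n);T=c["camera_from_world"];R=T[:3,:3];o=-R.T@T[:3,3]
    p=cv2.undistortPoints(np.array(uv,float).reshape(-1,1,2),c["K"],np.array(c["D"])).reshape(-1,2)
    d=np.c_[p[:,0],-p[:,1],-np.ones(len(p))]@R
    return o+d*((z-o[2])/d[:,2])[:,None]
def cloud(n,d):
    c=camera_info(n);T=c["camera_from_world"];R=T[:3,:3]
    v,u=np.mgrid[:400,:640]
    p=cv2.undistortPoints(np.c_[u.ravel(),v.ravel()].astype(float).reshape(-1,1,2),c["K"],np.array(c["D"])).reshape(-1,2)
    X=np.c_[p[:,0],-p[:,1],-np.ones(len(p))]*d.reshape(-1,1)
    return ((X-T[:3,3])@R).reshape(400,640,3)
def blobs(P,m,amin=15):
    n,l,s,c=cv2.connectedComponentsWithStats(m.astype(np.uint8),connectivity=8)
    for i in range(1,n):
        if s[i,4]>=amin:
            yx=np.argwhere(l==i)[:,::-1].astype(np.float32); q=P[l==i]
            yield c[i],s[i,4],q,yx
E
python3 - <<'E'
from h import *
for n in("top","scene"):
    img=cv2.imread(f"pics/{n}0.png");P=cloud(n,np.load(f"pics/{n}0.npy"))
    hsv=cv2.cvtColor(img,cv2.COLOR_BGR2HSV)
    reg=(P[...,0]>220)&(P[...,0]<520)&(P[...,1]>-300)&(P[...,1]<220)
    print(n,"saw tops")
    for c,a,q,yx in blobs(P,reg&(P[...,2]>58)&(P[...,2]<74)&(hsv[...,1]<90),20):
        (cc,r)=cv2.minEnclosingCircle(yx)
        print(c.round(1),a,"z",np.median(q[:,2]).round(1),"circ",ray(n,[cc],66)[0,:2].round(1),"cent",ray(n,[c],66)[0,:2].round(1),"mid",((q.min(0)+q.max(0))/2)[:2].round(1),"ext",np.ptp(q,axis=0)[:2].round(0))
    print("pegs")
    for c,a,q,yx in blobs(P,reg&(P[...,2]>26)&(P[...,2]<58)&(P[...,0]<360),3):
        print(c.round(1),a,np.median(q,0).round(1),q[:,2].max().round(1))
    for c,a,q,yx in blobs(P,reg&(P[...,2]>12)&(P[...,2]<24),600):
        (cc,wh,an)=cv2.minAreaRect(q[:,:2].astype(np.float32)); print("board",c.round(),a,np.round(cc,1),np.round(wh,1),round(an,2))
    # anything tall nearby
    for c,a,q,yx in blobs(P,(P[...,0]>150)&(P[...,0]<600)&(P[...,1]>-400)&(P[...,1]<350)&(P[...,2]>75),20): print("tall",c.round(),a,q.min(0).round(),q.max(0).round())
E
```

```text
top saw tops
pegs
board [306. 232.] 4523 [463.2 -11.5] [324.8  72.2] 84.72
tall [620.  56.] 4241 [ 421. -182.  763.] [514. -61. 912.]
scene saw tops
pegs
board [292. 221.] 3153 [462.1 -12.1] [328.2  75. ] 84.78
```

```bash
python3 - <<'E'
from h import *
for n in("top","scene"):
    img=cv2.imread(f"pics/{n}0.png");P=cloud(n,np.load(f"pics/{n}0.npy"))
    hsv=cv2.cvtColor(img,cv2.COLOR_BGR2HSV)
    reg=(P[...,0]>400)&(P[...,0]<680)&(P[...,1]>-300)&(P[...,1]<220)
    print(n,"saw tops")
    for c,a,q,yx in blobs(P,reg&(P[...,2]>58)&(P[...,2]<74)&(hsv[...,1]<110),20):
        (cc,r)=cv2.minEnclosingCircle(yx)
        print(c.round(1),a,"z",np.median(q[:,2]).round(1),"circ",ray(n,[cc],66)[0,:2].round(1),"cent",ray(n,[c],66)[0,:2].round(1),"mid",((q.min(0)+q.max(0))/2)[:2].round(1),"ext",np.ptp(q,axis=0)[:2].round(0))
    print("pegs")
    for c,a,q,yx in blobs(P,reg&(P[...,2]>26)&(P[...,2]<58)&(P[...,0]<520),3):
        print(c.round(1),a,np.median(q,0).round(1),q[:,2].max().round(1))
    for c,a,q,yx in blobs(P,reg&(P[...,2]>12)&(P[...,2]<24),600):
        (cc,wh,an)=cv2.minAreaRect(q[:,:2].astype(np.float32)); print("board",c.round(),a,np.round(cc,1),np.round(wh,1),round(an,2))
        t=np.deg2rad(an)if wh[0]>wh[1] else np.deg2rad(an-90)
        e=np.array([np.cos(t),np.sin(t)]); print([ (np.array(cc)+s*e).round(1) for s in(123,41,-41,-123)])
    for c,a,q,yx in blobs(P,(P[...,0]>350)&(P[...,0]<750)&(P[...,1]>-300)&(P[...,1]<220)&(P[...,2]>25)&(P[...,2]<400),20): print("tall",c.round(),a,q.min(0).round(),q.max(0).round())
E
```

```text
top saw tops
[291.  157.4] 429 z 67.1 circ [622.5  17.9] cent [622.8  17.8] mid [623.4  17.9] ext [51. 48.]
[327.7 161.4] 264 z 67.1 circ [613.3 -62. ] cent [613.2 -62. ] mid [613.4 -61.5] ext [38. 37.]
[402.2 166.9] 606 z 66.9 circ [ 600.  -223.1] cent [ 600.2 -223.3] mid [ 601.  -223.8] ext [60. 60.]
[366.1 163.3] 173 z 67.0 circ [ 608.4 -145.4] cent [ 608.5 -145.3] mid [ 609.2 -145. ] ext [32. 31.]
pegs
[209.2 224.9] 263 [479.6 197.2  48.7] 58.0
[249.5 226.6] 19 [474.1 109.8  46.3] 52.5
[286.  229.9] 20 [466.   29.1  48.8] 53.2
[323.4 233.1] 17 [459.  -50.9  49.2] 53.5
[360.8 236.4] 19 [ 452.1 -132.7   49.5] 51.9
board [342. 168.] 2664 [ 612.6 -102.9] [327.5  72.5] 85.13
[array([623. ,  19.6]), array([616. , -62.1]), array([ 609.1, -143.8]), array([ 602.1, -225.5])]
board [306. 232.] 4523 [463.2 -11.5] [324.8  72.2] 84.72
[array([474.5, 110.9]), array([466.9,  29.3]), array([459.4, -52.4]), array([ 451.8, -134. ])]
tall [208. 100.] 219 [745. 167.  56.] [750. 220. 116.]
tall [358. 126.] 35 [ 698. -146.   25.] [ 712. -119.   29.]
tall [328. 129.] 33 [692. -77.  25.] [706. -49.  27.]
[... 1371 characters left out ...]
y([ 450.9, -134.6])]
tall [303. 112.] 261 [741. 145.  55.] [750. 220. 114.]
tall [285. 157.] 311 [580. 101.  25.] [630. 152.  51.]
tall [226. 167.] 440 [438. 184.  25.] [509. 220.  66.]
tall [322. 167.] 468 [595.  -9.  25.] [695.  63.  69.]
tall [345. 182.] 364 [592. -84.  25.] [633. -44.  69.]
tall [252. 184.] 38 [467. 104.  26.] [475. 116.  52.]
tall [373. 198.] 292 [ 590. -162.   26.] [ 623. -130.   69.]
tall [274. 200.] 42 [460.  23.  26.] [470.  33.  51.]
tall [401. 215.] 791 [ 569. -255.   25.] [ 629. -196.   69.]
tall [298. 217.] 48 [453. -59.  25.] [462. -49.  51.]
tall [426. 237.] 237 [ 550. -300.   25.] [ 650. -284.   35.]
tall [325. 237.] 49 [ 446. -139.   25.] [ 453. -130.   51.]
```

```bash
python3 -m crank '[[-1,-0.43,0,0,0,1,0],[-1,-0.43,0,0,0,1,0],[-1,-0.43,0,0,0,1,0],[-1,-0.43,0,0,0,1,0],[-1,-0.43,0,0,0,1,0],[-1,-0.43,0,0,0,1,0]]' 40; python3 -m crank '[[-1,0.7,0,0,0,0.529,0],[-1,0.7,0,0,0,0.529,0],[-1,0.7,0,0,0,0.529,0],[-1,0.7,0,0,0,0.529,0],[-1,0.7,0,0,0,0.529,0]]'; python3 -m crank '[[-0.9,0.8,0.35,0,0,0,0],[-0.9,0.8,0.35,0,0,0,0],[-0.9,0.8,0.35,0,0,0,0],[-0.9,0.8,0.35,0,0,0,0],[-0.9,0.8,0.35,0,0,0,0]]'; python3 -m crank '[[-0.9,0.8,0.35,0,0,0,0],[-0.9,0.8,0.35,0,0,0,0],[-0.9,0.8,0.35,0,0,0,0],[-0.9,0.8,0.35,0,0,0,0],[-0.9,0.8,0.35,0,0,0,0]]'; python3 -m crank '[[-0.9,0.8,0.35,0,0,0,0],[-0.9,0.8,0.35,0,0,0,0],[-0.9,0.8,0.35,0,0,0,0],[-0.9,0.8,0.35,0,0,0,0],[-0.9,0.8,0.35,0,0,0,0],[-0.9,0.8,0.35,0,0,0,0],[-0.9,0.8,0.35,0,0,0,0]]'
cat >> h.py <<'E'
def go(x,y,z):
    from scipy.spatial.transform import Rotation as R
    s=status.sense();q=s["ee_rot"];r=R.from_quat([q[1],q[2],q[3],q[0]]);M=r.as_matrix()
    print("t",round(s["time_s"],2),"at",s["eef_pos"].round(1),"yyaw",np.rad2deg(np.arctan2(M[1,1],M[0,1])).round(2),"F",s["force"].round(1),"w",round(s["grip_width"],3),"gf",round(s["grip_force"],1))
    print("rows units",(M.T@(np.array([x,y,z])-s["eef_pos"])/100).round(3))
E
python3 -c "from h import *;go(622,17.3,198)"
```

```text
time_s: 0.7
eef_pos: [303.2, 387.7, 404.4]
ee_rot: [-0.0, 0.585, 0.811, -0.0]
force: [0.5, 0.1, -0.4]
grip_width: 1.0
grip_force: 0.0
time_s: 1.2
eef_pos: [401.4, 315.6, 404.4]
ee_rot: [-0.0, 0.737, 0.675, -0.0]
force: [-0.0, -0.3, -0.0]
grip_width: 1.0
grip_force: 0.0
time_s: 1.7
eef_pos: [472.6, 219.7, 369.7]
ee_rot: [-0.0, 0.737, 0.676, -0.0]
force: [-0.2, 0.2, 0.8]
grip_width: 0.999
grip_force: 0.0
time_s: 2.2
eef_pos: [544.3, 123.6, 335.1]
ee_rot: [-0.0, 0.737, 0.676, 0.0]
force: [-0.3, -0.5, 0.7]
grip_width: 1.001
grip_force: 0.0
time_s: 2.9
eef_pos: [616.1, 27.0, 300.6]
ee_rot: [0.0, 0.737, 0.676, 0.0]
force: [0.1, -0.8, 0.1]
grip_width: 0.996
grip_force: 0.0
t 2.9 at [616.1  27.  300.6] yyaw -4.97 F [ 0.1 -0.8  0.1] w 0.996 gf 0.0
rows units [-0.092  0.066  1.026]
```

```bash
python3 -m crank '[[-0.09,0.07,0,0,0,0,0],[-0.09,0.07,0,0,0,0,0],[-0.09,0.07,0.3,0,0,0,0],[-0.09,0.07,0.6,0,0,0,0],[-0.09,0.07,0.8,0,0,0,0],[-0.09,0.07,1,0,0,0,0],[-0.09,0.07,1,0,0,0,0],[-0.09,0.07,1,0,0,0,0]]' 40; python3 -m crank '[[0,0,0.02,0,0,0,0.2],[0,0,0.02,0,0,0,0.4],[0,0,0.02,0,0,0,0.6],[0,0,0.02,0,0,0,0.8],[0,0,0.02,0,0,0,0.8],[0,0,0.02,0,0,0,0.8],[0,0,0.02,0,0,0,0.8],[0,0,0.02,0,0,0,0.8]]' 40;  python3 -c "
from h import *;go(622,17.3,198)
from rig import capture
cv2.imwrite('pics/s1.png',capture('scene')[0][60:300,200:520,::-1].repeat(2,0).repeat(2,1))"
```

```text
time_s: 3.7
eef_pos: [623.0, 15.7, 200.2]
ee_rot: [0.0, 0.738, 0.675, 0.0]
force: [-0.6, -0.5, 1.1]
grip_width: 1.002
grip_force: 0.0
time_s: 4.5
eef_pos: [623.0, 15.8, 198.7]
ee_rot: [0.001, 0.738, 0.675, 0.0]
force: [-1.2, 0.4, 5.7]
grip_width: 0.585
grip_force: 41.8
t 4.5 at [623.   15.8 198.7] yyaw -5.09 F [-1.2  0.4  5.7] w 0.585 gf 41.8
rows units [ 0.014 -0.011  0.007]
```

View pics/s1.png

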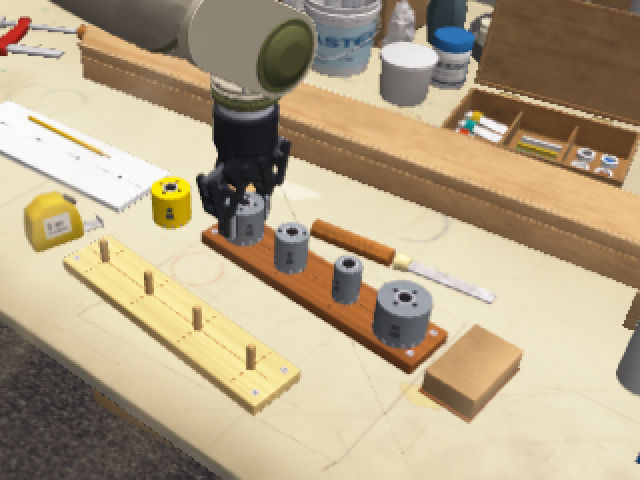

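The picture shows the gripper closed around saw 51 at crop pixel (245,215), standing straight, with the empty pegs clear. Next I lift it and carry it to peg 4.

```bash
python3 -m crank '[[0,0,-0.2,0,0,0,0.8],[0,0,-0.4,0,0,0,0.8],[0,0,-0.6,0,0,0,0.8],[0,0,-0.8,0,0,0,0.8],[0,0,-0.8,0,0,0,0.8],[0,0,-0.8,0,0,0,0.8]]'; python3 -m crank '[[-0.2,-0.2,0,0,0,0,0.8],[-0.4,-0.4,0,0,0,0,0.8],[-0.6,-0.6,0,0,0,0,0.8],[-0.83,-0.79,0,0,0,0,0.8]]'; python3 -m crank '[[-0.2,-0.2,0,0,0,0,0.8],[-0.4,-0.4,0,0,0,0,0.8],[-0.6,-0.6,0,0,0,0,0.8],[-0.75,-0.72,0,0,0,0,0.8],[-0.83,-0.79,0,0,0,0,0.8],[-0.83,-0.79,0,0,0,0,0.8],[-0.83,-0.79,0,0,0,0,0.8]]'; python3 -c "
from h import *;go(451,-136,198.7)"
```

```text
time_s: 5.15
eef_pos: [622.6, 15.8, 277.0]
ee_rot: [-0.0, 0.738, 0.675, -0.0]
force: [0.0, -0.2, -1.7]
grip_width: 0.586
grip_force: 42.0
time_s: 5.55
eef_pos: [535.5, -60.2, 276.1]
ee_rot: [-0.001, 0.738, 0.675, -0.001]
force: [1.1, -0.7, -1.1]
grip_width: 0.588
grip_force: 42.1
time_s: 6.25
eef_pos: [451.0, -135.2, 277.3]
ee_rot: [-0.0, 0.738, 0.675, 0.0]
force: [-0.5, -0.9, -2.0]
grip_width: 0.586
grip_force: 42.1
t 6.25 at [ 451.  -135.2  277.3] yyaw -5.09 F [-0.5 -0.9 -2. ] w 0.586 gf 42.1
rows units [-0.008  0.001  0.786]
```

```bash
python3 -m crank '[[0,0,0.2,0,0,0,0.8],[0,0,0.4,0,0,0,0.8],[0,0,0.55,0,0,0,0.8],[0,0,0.65,0,0,0,0.8],[0,0,0.72,0,0,0,0.8],[0,0,0.77,0,0,0,0.8],[0,0,0.78,0,0,0,0.8],[0,0,0.78,0,0,0,0.8]]'; python3 -c "
from h import *;go(451,-136,198.7)
from rig import capture
cv2.imwrite('pics/s2.png',capture('scene')[0][60:300,200:520,::-1].repeat(2,0).repeat(2,1))"
```

```text
time_s: 7.05
eef_pos: [450.8, -135.5, 199.9]
ee_rot: [0.0, 0.738, 0.675, 0.0]
force: [-0.3, -0.1, -0.4]
grip_width: 0.583
grip_force: 42.1
t 7.05 at [ 450.8 -135.5  199.9] yyaw -5.09 F [-0.3 -0.1 -0.4] w 0.583 gf 42.1
rows units [-0.005  0.002  0.012]
```

View pics/s2.png

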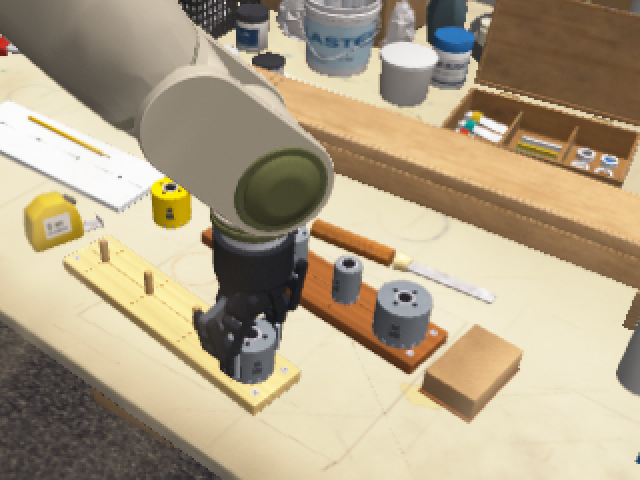

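Saw 51 is over peg 4 at crop pixel (252,355), seated with no contact force. Next I release it and go to saw 40.

```bash
python3 -m crank '[[0,0,0,0,0,0,0.4],[0,0,0,0,0,0,0.2],[0,0,0,0,0,0,0],[0,0,0,0,0,0,0],[0,0,-0.1,0,0,0,0],[0,0,-0.3,0,0,0,0],[0,0,-0.6,0,0,0,0],[0,0,-0.8,0,0,0,0],[0,0,-0.8,0,0,0,0]]'; python3 -m crank '[[0.12,0.25,0,0,0,0,0],[0.25,0.5,0,0,0,0,0],[0.44,0.78,0,0,0,0,0],[0.44,0.78,0,0,0,0,0]]';python3 -m crank '[[0.12,0.25,0,0,0,0,0],[0.25,0.5,0,0,0,0,0],[0.44,0.78,0,0,0,0,0],[0.44,0.78,0,0,0,0,0],[0.44,0.78,0,0,0,0,0],[0.44,0.78,0,0,0,0,0]]'; python3 - <<'E'
from h import *;go(613.5,-62.3,198)
from rig import capture
p,d=capture('top');P=cloud('top',d)
for c,a,q,yx in blobs(P,(P[...,2]>58)&(P[...,2]<74)&(P[...,0]>400)&(P[...,0]<680)&(P[...,1]>-300)&(P[...,1]<80),20): print(c.round(),a,q.mean(0).round(1))
p,d=capture('scene');P=cloud('scene',d)
for c,a,q,yx in blobs(P,(P[...,2]>58)&(P[...,2]<74)&(P[...,0]>400)&(P[...,0]<680)&(P[...,1]>-300)&(P[...,1]<80),20): print(c.round(),a,q.mean(0).round(1))
E
```

```text
time_s: 8.0
eef_pos: [451.1, -135.7, 282.6]
ee_rot: [0.003, 0.738, 0.675, 0.001]
force: [-0.1, 0.4, -0.4]
grip_width: 0.999
grip_force: 0.0
time_s: 8.4
eef_pos: [534.0, -97.1, 278.9]
ee_rot: [-0.0, 0.737, 0.676, 0.0]
force: [-0.3, -0.2, -0.6]
grip_width: 1.001
grip_force: 0.0
time_s: 9.0
eef_pos: [613.2, -62.2, 279.3]
ee_rot: [-0.001, 0.738, 0.675, -0.0]
force: [-0.4, -0.1, 0.8]
grip_width: 1.003
grip_force: 0.0
t 9.0 at [613.2 -62.2 279.3] yyaw -5.13 F [-0.4 -0.1  0.8] w 1.003 gf 0.0
rows units [-0.001  0.005  0.813]
[402. 167.] 607 [ 600.  -223.2   66.7]
[366. 163.] 171 [ 608.3 -145.1   66.8]
[362. 236.] 453 [ 450.8 -132.9   66.7]
[346. 177.] 179 [609.9 -65.   65.3]
[374. 193.] 135 [ 604.5 -148.    65.1]
[402. 210.] 480 [ 596.5 -225.8   65.3]
[325. 228.] 409 [ 447.3 -136.1   65.5]
```

```bash
python3 -m crank '[[0,0,0.25,0,0,0,0],[0,0,0.5,0,0,0,0],[0,0,0.7,0,0,0,0],[0,0,0.81,0,0,0,0],[0,0,0.81,0,0,0,0],[0,0,0.81,0,0,0,0]]' 40; python3 -m crank '[[0,0,0,0,0,0,0.2],[0,0,0,0,0,0,0.4],[0,0,0,0,0,0,0.6],[0,0,0,0,0,0,0.8],[0,0,0,0,0,0,0.9],[0,0,0,0,0,0,0.9],[0,0,0,0,0,0,0.9],[0,0,0,0,0,0,0.9]]' 40;  python3 -c "
from h import *;go(613.5,-62.3,198)";python3 -m crank '[[0,0,-0.2,0,0,0,0.9],[0,0,-0.4,0,0,0,0.9],[0,0,-0.6,0,0,0,0.9],[0,0,-0.8,0,0,0,0.9],[0,0,-0.8,0,0,0,0.9],[0,0,-0.8,0,0,0,0.9]]';  python3 -c "
from h import *;go(458.7,-52.8,278)"
```

```text
time_s: 9.7
eef_pos: [614.0, -62.0, 199.6]
ee_rot: [0.001, 0.738, 0.675, 0.0]
force: [0.2, 0.3, 0.2]
grip_width: 0.997
grip_force: 0.0
time_s: 10.5
eef_pos: [614.0, -61.7, 199.4]
ee_rot: [0.0, 0.738, 0.675, 0.0]
force: [-1.5, 0.7, 5.4]
grip_width: 0.461
grip_force: 40.3
t 10.5 at [614.  -61.7 199.4] yyaw -5.09 F [-1.5  0.7  5.4] w 0.461 gf 40.3
rows units [-0.006 -0.004  0.014]
time_s: 11.1
eef_pos: [613.7, -61.7, 278.0]
ee_rot: [-0.0, 0.738, 0.675, -0.0]
force: [-0.6, 0.4, -1.9]
grip_width: 0.456
grip_force: 40.5
t 11.1 at [613.7 -61.7 278. ] yyaw -5.09 F [-0.6  0.4 -1.9] w 0.456 gf 40.5
rows units [-4.900e-02 -1.552e+00  1.000e-03]
```

```bash
python3 -m crank '[[0,-0.25,0,0,0,0,0.9],[-0.02,-0.5,0,0,0,0,0.9],[-0.025,-0.776,0,0,0,0,0.9],[-0.025,-0.776,0,0,0,0,0.9]]'; python3 -m crank '[[0,-0.25,0,0,0,0,0.9],[-0.02,-0.5,0,0,0,0,0.9],[-0.025,-0.7,0,0,0,0,0.9],[-0.025,-0.776,0,0,0,0,0.9],[-0.025,-0.776,0,0,0,0,0.9],[-0.025,-0.776,0,0,0,0,0.9]]';  python3 -m crank '[[0,0,0.2,0,0,0,0.9],[0,0,0.4,0,0,0,0.9],[0,0,0.55,0,0,0,0.9],[0,0,0.65,0,0,0,0.9],[0,0,0.72,0,0,0,0.9],[0,0,0.77,0,0,0,0.9],[0,0,0.78,0,0,0,0.9],[0,0,0.78,0,0,0,0.9]]'; python3 -c "
from h import *;go(458.7,-52.8,199.4)"
```

```text
time_s: 11.5
eef_pos: [534.0, -56.9, 277.0]
ee_rot: [-0.002, 0.738, 0.675, -0.001]
force: [0.5, 0.4, -1.1]
grip_width: 0.464
grip_force: 40.7
time_s: 12.1
eef_pos: [459.6, -53.1, 278.6]
ee_rot: [0.0, 0.738, 0.675, 0.0]
force: [-0.6, 0.0, -0.8]
grip_width: 0.466
grip_force: 40.8
time_s: 12.9
eef_pos: [459.0, -53.0, 200.9]
ee_rot: [0.0, 0.738, 0.675, 0.0]
force: [0.4, 0.3, 0.0]
grip_width: 0.463
grip_force: 40.8
t 12.9 at [459.  -53.  200.9] yyaw -5.09 F [0.4 0.3 0. ] w 0.463 gf 40.8
rows units [ 0.002 -0.003  0.015]
```

```bash
python3 -m crank '[[0,0,0.01,0,0,0,0.9],[0,0,0.01,0,0,0,0.4],[0,0,0.01,0,0,0,0.2],[0,0,0.01,0,0,0,0],[0,0,0.01,0,0,0,0],[0,0,0.01,0,0,0,0],[0,0,-0.1,0,0,0,0],[0,0,-0.3,0,0,0,0],[0,0,-0.6,0,0,0,0],[0,0,-0.8,0,0,0,0],[0,0,-0.8,0,0,0,0]]'; python3 -m crank '[[-0.12,0.25,0,0,0,0,0],[-0.25,0.5,0,0,0,0,0],[-0.4,0.78,0,0,0,0,0],[-0.4,0.78,0,0,0,0,0]]';python3 -m crank '[[-0.12,0.25,0,0,0,0,0],[-0.25,0.5,0,0,0,0,0],[-0.4,0.78,0,0,0,0,0],[-0.4,0.78,0,0,0,0,0],[-0.4,0.78,0,0,0,0,0],[-0.4,0.78,0,0,0,0,0]]'; python3 - <<'E'
from h import *;go(608,-146,198)
from rig import capture
p,d=capture('scene');P=cloud('scene',d)
for c,a,q,yx in blobs(P,(P[...,2]>55)&(P[...,2]<74)&(P[...,0]>400)&(P[...,0]<680)&(P[...,1]>-300)&(P[...,1]<80),20): print(c.round(),a,q.mean(0).round(1))
E
```

```text
time_s: 14.0
eef_pos: [459.3, -53.0, 283.6]
ee_rot: [0.003, 0.738, 0.675, 0.001]
force: [-0.0, -0.4, -1.1]
grip_width: 0.998
grip_force: 0.0
time_s: 14.4
eef_pos: [534.6, -101.3, 280.0]
ee_rot: [0.0, 0.738, 0.675, 0.0]
force: [-0.1, 0.0, -0.1]
grip_width: 1.003
grip_force: 0.0
time_s: 15.0
eef_pos: [606.5, -145.8, 280.4]
ee_rot: [-0.001, 0.738, 0.675, -0.0]
force: [-0.9, 0.3, 0.7]
grip_width: 0.998
grip_force: 0.0
t 15.0 at [ 606.5 -145.8  280.4] yyaw -5.07 F [-0.9  0.3  0.7] w 0.998 gf 0.0
rows units [-0.001  0.016  0.824]
[374. 193.] 151 [ 603.9 -148.4   64.1]
[402. 210.] 509 [ 595.4 -226.2   64.9]
[298. 210.] 247 [454.8 -57.   64.7]
[325. 229.] 438 [ 446.5 -136.9   65. ]
```

```bash
python3 -m crank '[[0,0.015,0.25,0,0,0,0],[0,0.015,0.5,0,0,0,0],[0,0.015,0.7,0,0,0,0],[0,0.015,0.82,0,0,0,0],[0,0.015,0.82,0,0,0,0],[0,0.015,0.82,0,0,0,0]]' 40; python3 -m crank '[[0,0,0,0,0,0,0.2],[0,0,0,0,0,0,0.4],[0,0,0,0,0,0,0.6],[0,0,0,0,0,0,0.8],[0,0,0,0,0,0,1],[0,0,0,0,0,0,1],[0,0,0,0,0,0,1],[0,0,0,0,0,0,1],[0,0,0,0,0,0,1]]' 40;  python3 -c "
from h import *;go(613.5,-62.3,198)";python3 -m crank '[[0,0,-0.2,0,0,0,1],[0,0,-0.4,0,0,0,1],[0,0,-0.6,0,0,0,1],[0,0,-0.8,0,0,0,1],[0,0,-0.8,0,0,0,1],[0,0,-0.8,0,0,0,1]]';  python3 -c "
from h import *;go(466,28.5,278)"
```

```text
time_s: 15.65
eef_pos: [608.7, -146.6, 199.6]
ee_rot: [0.0, 0.738, 0.675, 0.0]
force: [0.9, -0.5, 0.3]
grip_width: 1.0
grip_force: 0.0
time_s: 16.55
eef_pos: [608.7, -146.6, 199.3]
ee_rot: [0.0, 0.738, 0.675, 0.0]
force: [-0.6, 0.4, 5.8]
grip_width: 0.374
grip_force: 39.8
t 16.55 at [ 608.7 -146.6  199.3] yyaw -5.09 F [-0.6  0.4  5.8] w 0.374 gf 39.8
rows units [ 0.844 -0.027  0.012]
time_s: 17.15
eef_pos: [608.5, -146.5, 277.8]
ee_rot: [-0.0, 0.738, 0.675, -0.0]
force: [0.4, -0.2, -1.2]
grip_width: 0.372
grip_force: 39.8
t 17.15 at [ 608.5 -146.5  277.8] yyaw -5.09 F [ 0.4 -0.2 -1.2] w 0.372 gf 39.8
rows units [ 1.617 -1.574 -0.   ]
```

```bash
python3 -m crank '[[0.2,-0.2,0,0,0,0,1],[0.4,-0.4,0,0,0,0,1],[0.6,-0.6,0,0,0,0,1],[0.8,-0.787,0,0,0,0,1]]'; python3 -m crank '[[0.2,-0.2,0,0,0,0,1],[0.4,-0.4,0,0,0,0,1],[0.6,-0.6,0,0,0,0,1],[0.75,-0.74,0,0,0,0,1],[0.805,-0.787,0,0,0,0,1],[0.805,-0.787,0,0,0,0,1],[0.805,-0.787,0,0,0,0,1]]';python3 -c "
from h import *;go(466,27.8,199.3)
from rig import capture
cv2.imwrite('pics/s3.png',capture('scene')[0][60:300,200:520,::-1].repeat(2,0).repeat(2,1))"
```

```text
time_s: 17.55
eef_pos: [536.2, -59.1, 277.0]
ee_rot: [-0.001, 0.738, 0.675, -0.001]
force: [0.5, 0.3, -0.6]
grip_width: 0.374
grip_force: 39.9
time_s: 18.25
eef_pos: [466.6, 26.7, 278.4]
ee_rot: [-0.0, 0.738, 0.675, -0.0]
force: [-0.2, 0.1, -0.6]
grip_width: 0.376
grip_force: 39.9
t 18.25 at [466.6  26.7 278.4] yyaw -5.11 F [-0.2  0.1 -0.6] w 0.376 gf 39.9
rows units [ 0.01  -0.007  0.791]
```

View pics/s3.png

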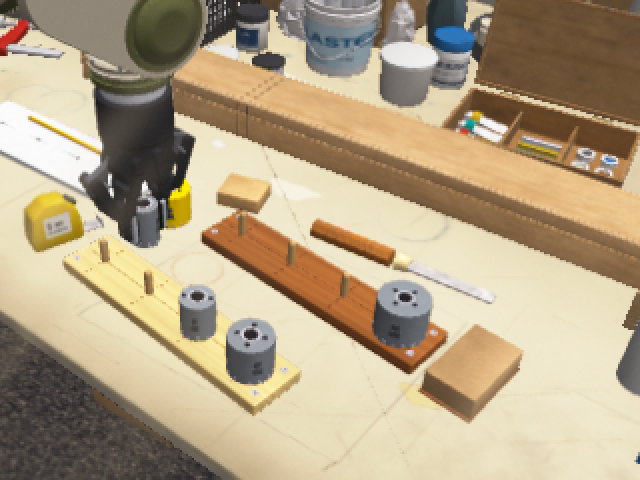

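Saws 40 and 51 are seated at crop pixels (197,310) and (251,350), and saw 32 hangs upright in the gripper above peg 2. Lowering it now.

```bash
python3 -m crank '[[0.01,-0.005,0.2,0,0,0,1],[0.01,-0.005,0.4,0,0,0,1],[0.01,-0.005,0.55,0,0,0,1],[0.01,-0.005,0.65,0,0,0,1],[0.01,-0.005,0.72,0,0,0,1],[0.01,-0.005,0.78,0,0,0,1],[0.01,-0.005,0.79,0,0,0,1],[0.01,-0.005,0.79,0,0,0,1]]'; python3 -c "
from h import *;go(466,27.8,199.3)"
python3 -m crank '[[0,0,0,0,0,0,0.6],[0,0,0,0,0,0,0.4],[0,0,0,0,0,0,0.2],[0,0,0,0,0,0,0],[0,0,0,0,0,0,0],[0,0,0,0,0,0,0],[0,0,-0.1,0,0,0,0],[0,0,-0.3,0,0,0,0],[0,0,-0.6,0,0,0,0],[0,0,-0.8,0,0,0,0],[0,0,-0.8,0,0,0,0]]'; python3 -m crank '[[-0.4,0.26,0,0,0,0,0],[-0.8,0.52,0,0,0,0,0],[-0.8,0.52,0,0,0,0,0]]'; python3 -m crank '[[-0.4,0.26,0,0,0,0,0],[-0.8,0.52,0,0,0,0,0],[-0.8,0.52,0,0,0,0,0]]';python3 -m crank '[[-0.4,0.26,0,0,0,0,0],[-0.7,0.45,0,0,0,0,0],[-0.8,0.52,0,0,0,0,0],[-0.8,0.52,0,0,0,0,0],[-0.8,0.52,0,0,0,0,0]]'; python3 - <<'E'
from h import *;go(600.3,-223.8,198)
from rig import capture
p,d=capture('scene');P=cloud('scene',d)
for c,a,q,yx in blobs(P,(P[...,2]>55)&(P[...,2]<74)&(P[...,0]>400)&(P[...,0]<680)&(P[...,1]>-300)&(P[...,1]<80),20): print(c.round(),a,q.mean(0).round(1))
E
```

```text
time_s: 19.1
eef_pos: [465.8, 28.2, 199.9]
ee_rot: [0.0, 0.738, 0.675, 0.0]
force: [0.3, 0.2, -0.5]
grip_width: 0.372
grip_force: 39.9
t 19.1 at [465.8  28.2 199.9] yyaw -5.09 F [ 0.3  0.2 -0.5] w 0.372 gf 39.9
rows units [-0.004  0.002  0.006]
time_s: 20.2
eef_pos: [466.1, 28.3, 282.6]
ee_rot: [0.002, 0.738, 0.675, 0.002]
force: [0.1, 0.5, -0.0]
grip_width: 0.998
grip_force: 0.0
time_s: 20.5
eef_pos: [511.8, -59.8, 279.2]
ee_rot: [0.001, 0.739, 0.674, 0.0]
force: [-1.0, 0.8, -0.5]
grip_width: 1.0
grip_force: 0.0
time_s: 20.8
eef_pos: [556.1, -144.1, 278.8]
ee_rot: [0.001, 0.739, 0.674, -0.0]
force: [-0.9, 0.7, -0.4]
grip_width: 1.0
grip_force: 0.0
time_s: 21.3
eef_pos: [599.4, -223.7, 279.0]
ee_rot: [-0.001, 0.738, 0.675, -0.0]
force: [0.1, 0.6, 0.1]
grip_width: 1.003
grip_force: 0.0
t 21.3 at [ 599.4 -223.7  279. ] yyaw -5.07 F [0.1 0.6 0.1] w 1.003 gf 0.0
rows units [-0.001  0.01   0.81 ]
[273. 192.] 156 [461.6  25.2  64.4]
[402. 211.] 508 [ 595.3 -226.6   64.8]
[298. 210.] 248 [454.7 -57.2  64.7]
[325. 229.] 438 [ 446.4 -136.8   64.9]
```

```bash
python3 -m crank '[[0,0.01,0.25,0,0,0,0],[0,0.01,0.5,0,0,0,0],[0,0.01,0.7,0,0,0,0],[0,0.01,0.8,0,0,0,0],[0,0.01,0.8,0,0,0,0],[0,0.01,0.8,0,0,0,0]]' 45; python3 -m crank '[[0,0,0,0,0,0,0.1],[0,0,0,0,0,0,0.2],[0,0,0,0,0,0,0.4],[0,0,0,0,0,0,0.6],[0,0,0,0,0,0,0.7],[0,0,0,0,0,0,0.7],[0,0,0,0,0,0,0.7],[0,0,0,0,0,0,0.7]]' 45;  python3 -c "
from h import *;go(613.5,-62.3,198)";python3 -m crank '[[0,0,-0.2,0,0,0,0.7],[0,0,-0.4,0,0,0,0.7],[0,0,-0.6,0,0,0,0.7],[0,0,-0.8,0,0,0,0.7],[0,0,-0.8,0,0,0,0.7],[0,0,-0.8,0,0,0,0.7]]';  python3 -c "
from h import *;go(473.5,110,278)"
```

```text
time_s: 21.95
eef_pos: [601.0, -224.4, 200.8]
ee_rot: [0.001, 0.738, 0.675, 0.0]
force: [1.5, -0.2, 0.1]
grip_width: 1.002
grip_force: 0.0
time_s: 22.75
eef_pos: [600.9, -224.8, 200.8]
ee_rot: [0.001, 0.738, 0.675, 0.0]
force: [-2.6, 1.1, 7.1]
grip_width: 0.695
grip_force: 48.7
t 22.75 at [ 600.9 -224.8  200.8] yyaw -5.09 F [-2.6  1.1  7.1] w 0.695 gf 48.7
rows units [ 1.629 -0.019  0.027]
time_s: 23.35
eef_pos: [600.6, -224.6, 278.9]
ee_rot: [-0.0, 0.738, 0.675, -0.0]
force: [0.2, 0.2, -1.8]
grip_width: 0.688
grip_force: 49.4
t 23.35 at [ 600.6 -224.6  278.9] yyaw -5.09 F [ 0.2  0.2 -1.8] w 0.688 gf 49.4
rows units [ 3.22  -1.563  0.011]
```

```bash
python3 -m crank '[[0.4,-0.2,0,0,0,0,0.7],[0.8,-0.39,0,0,0,0,0.7],[0.8,-0.39,0,0,0,0,0.7]]'; python3 -m crank '[[0.4,-0.2,0,0,0,0,0.7],[0.8,-0.39,0,0,0,0,0.7],[0.8,-0.39,0,0,0,0,0.7]]';python3 -m crank '[[0.4,-0.2,0,0,0,0,0.7],[0.8,-0.39,0,0,0,0,0.7],[0.8,-0.39,0,0,0,0,0.7]]';python3 -m crank '[[0.3,-0.15,0,0,0,0,0.7],[0.6,-0.3,0,0,0,0,0.7],[0.75,-0.37,0,0,0,0,0.7],[0.81,-0.39,0,0,0,0,0.7],[0.81,-0.39,0,0,0,0,0.7],[0.81,-0.39,0,0,0,0,0.7]]';python3 -c "
from h import *;go(473.5,109.6,200.8)"; python3 -m crank '[[0,0,0.2,0,0,0,0.7],[0,0,0.4,0,0,0,0.7],[0,0,0.55,0,0,0,0.7],[0,0,0.65,0,0,0,0.7],[0,0,0.72,0,0,0,0.7],[0,0,0.77,0,0,0,0.7],[0,0,0.785,0,0,0,0.7],[0,0,0.785,0,0,0,0.7]]'; python3 -c "
from h import *;go(473.5,109.6,200.8)"
```

```text
time_s: 23.65
eef_pos: [567.5, -137.4, 277.8]
ee_rot: [-0.003, 0.737, 0.676, -0.001]
force: [0.4, -1.5, -1.5]
grip_width: 0.695
grip_force: 49.6
time_s: 23.95
eef_pos: [535.7, -54.8, 278.3]
ee_rot: [-0.002, 0.737, 0.676, -0.001]
force: [0.2, 0.0, -1.4]
grip_width: 0.697
grip_force: 49.7
time_s: 24.25
eef_pos: [504.0, 27.9, 278.6]
ee_rot: [-0.002, 0.737, 0.676, -0.001]
force: [0.7, 0.2, -2.6]
grip_width: 0.69
grip_force: 49.7
time_s: 24.85
eef_pos: [474.4, 108.0, 279.4]
ee_rot: [0.0, 0.738, 0.675, -0.0]
force: [-0.1, -0.2, -1.9]
grip_width: 0.69
grip_force: 49.7
t 24.85 at [474.4 108.  279.4] yyaw -5.13 F [-0.1 -0.2 -1.9] w 0.69 gf 49.7
rows units [ 0.015 -0.01   0.786]
time_s: 25.65
eef_pos: [474.0, 108.8, 201.4]
ee_rot: [0.0, 0.738, 0.675, 0.0]
force: [-0.0, -0.6, -2.0]
grip_width: 0.694
grip_force: 49.8
t 25.65 at [474.  108.8 201.4] yyaw -5.1 F [-0.  -0.6 -2. ] w 0.694 gf 49.8
rows units [ 0.007 -0.006  0.006]
```

Now I release it, retreat and check.

```bash
python3 -m crank '[[0,0,0,0,0,0,0.25],[0,0,0,0,0,0,0.1],[0,0,0,0,0,0,0],[0,0,0,0,0,0,0],[0,0,0,0,0,0,0],[0,0,-0.1,0,0,0,0],[0,0,-0.3,0,0,0,0],[0,0,-0.6,0,0,0,0],[0,0,-1,0,0,0,0],[0,0,-1,0,0,0,0],[0,0,-1,0,0,0,0]]'; python3 -m crank '[[0.4,0,0,0,0,0,0],[0.8,0,0,0,0,0,0],[1,0,0,0,0,0,0],[1,0,0,0,0,0,0],[1,0,0,0,0,0,0]]';  python3 -m crank '[[0.4,0,0,0,0,0,0],[0.8,0,0,0,0,0,0],[1,0,0,0,0,0,0],[1,0,0,0,0,0,0],[1,0,0,0,0,0,0]]'; python3 - <<'E'
from h import *
from rig import capture
for n in('top','scene'):
    p,d=capture(n);P=cloud(n,d)
    for c,a,q,yx in blobs(P,(P[...,2]>58)&(P[...,2]<74)&(P[...,0]>400)&(P[...,0]<680)&(P[...,1]>-300)&(P[...,1]<180),20): print(n,c.round(),a,q.mean(0).round(1),"std z",q[:,2].std().round(1))
cv2.imwrite('pics/s4.png',p[60:300,200:520,::-1].repeat(2,0).repeat(2,1))
E
```

```text
time_s: 26.75
eef_pos: [473.7, 108.9, 302.0]
ee_rot: [0.001, 0.738, 0.675, 0.001]
force: [-0.1, 0.8, -0.2]
grip_width: 1.006
grip_force: 0.0
time_s: 27.25
eef_pos: [482.5, 208.3, 300.2]
ee_rot: [-0.0, 0.738, 0.675, -0.001]
force: [-0.6, -0.7, 0.2]
grip_width: 1.004
grip_force: 0.0
time_s: 27.75
eef_pos: [491.7, 307.0, 300.6]
ee_rot: [-0.0, 0.738, 0.675, -0.001]
force: [-0.2, 0.1, 0.0]
grip_width: 0.998
grip_force: 0.0
top [248. 226.] 599 [473.5 108.8  66.8] std z 1.7
top [285. 230.] 176 [465.4  29.3  66.9] std z 1.6
top [324. 233.] 279 [458.7 -53.4  66.9] std z 1.4
top [362. 236.] 454 [ 450.7 -133.1   66.8] std z 1.5
scene [251. 176.] 380 [469.7 106.4  65.6] std z 2.2
scene [273. 192.] 140 [462.   26.1  65. ] std z 2.7
scene [298. 209.] 227 [455.4 -56.4  65.5] std z 2.2
scene [325. 228.] 408 [ 447.2 -136.1   65.5] std z 2.1
```

View pics/s4.png

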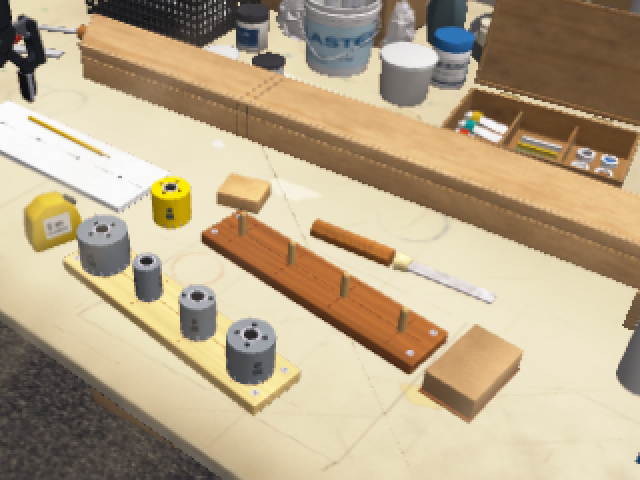

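The picture shows 60, 32, 40 and 51 from left to right on the plywood rack, at crop pixels (103,245), (148,275), (197,312) and (251,350). All are upright with tops at 66 mm, and the brown rack is empty.

```bash
python3 -c "
from rig import ticket
print(ticket.finish_job())"
```

```text
the job is handed in; nothing more can be done
None
```

All four saws now stand on the plywood rack in reverse order (60, 32, 40, 51 from left to right), each upright and right down over its own peg; I handed the job in at about 28 s.

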